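# Brush out the used cup and hang up the brush and stamps

### The arm

A 6-joint arm with a two-finger parallel gripper is mounted at the origin on a cart in front of the work surface, level with it; the furniture and walls round the work are solid. World frame = base frame: x ahead of the robot, y to its left, z up, the work surface at z = 0. Lengths are in m, angles in rad, forces in N, time in s.
With the tool pointing down it reaches from about 0.425 to 0.95 m from the base axis. Payload 14.7 kg.
Tool frame: the origin (TCP) lies at the very end of the fingers, on their centre line; the grasp point (between the pads) lies 19 mm behind it; z points along the fingers, y is the line along which they close (so a half turn about z gives the same grasp; the last joint's range is limited). The gripper opens to 85 mm and grips with 20 to 120 N. Pads are 22 mm wide; open, the fingers measure 114 mm over their backs; the gripper's body (76 mm by 85 mm) begins 54 mm behind the grasp point. The pads swing forward as they close: fully open they stand 13 mm farther back than shut.
Start: joints at [-1.329, 0.48, 1.596, -0, 1.065, -0.047], TCP at [0.185, -0.623, 0.231] pointing down, gripper open.
Joint ranges: [-2.75, 2.75], [-0.82, 2.05], [0.23, 2.67], [-1.56, 4.7], [0.09, 2.69], [-2.92, 2.92]. Speed limits (rad/s): [1.89, 1.89, 2.39, 3.01, 3.01, 3.01].

### API

Orientations are given as a unit quaternion [x, y, z, w].
In Python, from workcell import robot, eoat, planner, viewer, job, monitor gives the robot as it stands. Calls block until the motion is done:
- robot.reach(position, orientation): joint-space move of the TCP to a pose.
- robot.move_linear(position, ori=None, feed=0.15, stop_force=None): straight line of the TCP; ori=None keeps the orientation; feed is the mean speed in m/s. With stop_force (N) it stops when the force on the tool has changed by that much, and returns True; else False.
- robot.set_joints(angles): joint-space move.
- eoat.open_jaws() and eoat.grasp(squeeze=None): open the fingers fully, or close them until they stop; squeeze is the grip in N (None keeps the last).
- robot.wait(seconds).
- planner.ik(position, orientation): joint angles nearest the present ones, or None.
- viewer.capture(name): name is "side" or "top"; returns a dict with "pixels" (384x512x3 uint8, red, green, blue), "fov_y" (degrees; the focal length in pixels is half the picture's height over the tangent of half this angle, whatever the lens; pixels are square), "cx", "cy" (the principal point, pixels), "cam_to_world" (4x4, takes a point from camera to world coordinates). Camera axes: x right, y down, z forward; pixel columns grow to the right and rows downward; lengths in m; the calibration is good to about 2 mm. A picture is of the moment at which its call begins. There is no depth.
A pose or a line that the arm cannot do raises robot.Unreachable and nothing moves.
- job.sign_off(): hands the job in; it is judged then, once.
Readings, each from a call of its own:
- monitor.current_clock(): time.
- monitor.current_joint_pos(): joint angles.
- monitor.current_joint_vel(): joint speeds.
- monitor.current_joint_torque(): joint torques, N m.
- monitor.current_tool_pos(): TCP position.
- monitor.current_ee_rot(): TCP orientation.
- monitor.current_contact_force(): force on the tool from outside, world axes, zero at the start.
- monitor.current_torque(): the same for the moment, N m.
- monitor.current_opening(): finger opening in m.
- monitor.current_grip_force(): force on a finger pad.
Only numpy, scipy, OpenCV 4.12 (cv2) and the standard library are available. Lean on these libraries where they do the work, as an engineer would, in place of code of your own. Each camera call takes 0.05 s, during which the arm holds its last target. There are 200 camera calls.

### The job

Scrub out the used cup, the one inside the low wooden fence, with the cup brush: push the brush right down to the cup's floor, draw it up towards the rim without taking it out, and push it right down again. Then hang the wet brush by its slot on the free hook above the drip tray, and hang every clay stamp on the table by its slot on the other free hooks, one to a hook, leaving all of them still. Keep the brush out of the clean cups, tip no cup, and do not shift the clean cups or the pigment pots.

Things in the scene. Friction and masses are not known exactly. Their poses are not given: they have to be found in the camera images.
- brush: cup brush, 235 mm long, 0.12 kg, head down in a fixed steel pot (70 mm high, mouth 46 mm, floor 4 mm). Origin: flat lower end, z up along it. Bristle head 36 mm diameter to z 60 mm, 8 mm stem, then a flat wooden handle from z 130 mm, 10 mm thick (its x), 42 mm wide (y); grip above the slot z 185 to 235 mm, 28 mm wide from z 199 mm up. Reversible.
- brush_eye (a point): centre of the hanging slot in the brush's handle: 24 mm wide (y), 30 mm high, right through along x; 170 mm above the lower end, 65 mm below the top of the grip
- wash_fence: fixed low square wooden fence on the table round the used cup, 134 mm square outside, 110 mm inside, 20 mm high, open at the bottom; origin at its centre on the table
- rack: fixed wooden hanging rack: a level rail, 660 mm long (its y), 22 mm deep, 20 mm high, on posts at y -305 and +305 mm; rail centre 41 mm behind the origin (x) and 210 mm above the table. Origin on the table under the line of the hooks' middles; seven hooks 80 mm apart on its -x side, which faces the robot
- drip_tray: fixed shallow aluminium tray on the table under one of the free hooks, 100 x 70 mm, 10 mm high, walls and floor 3 mm; origin at its centre on the table
- hook_1: free hook on the rail: a level round steel bar, 10 mm diameter, 60 mm long, that points along its -x axis (to the robot) and ends in an upturned lip, its top 15 mm above the bar's axis. Origin: on the bar's axis, midway between rail and lip (30 mm from each), 210 mm above the table. Holds one thing
- hook_2: free hook on the rail: a level round steel bar, 10 mm diameter, 60 mm long, that points along its -x axis (to the robot) and ends in an upturned lip, its top 15 mm above the bar's axis. Origin: on the bar's axis, midway between rail and lip (30 mm from each), 210 mm above the table. Holds one thing
- hook_3: free hook on the rail: a level round steel bar, 10 mm diameter, 60 mm long, that points along its -x axis (to the robot) and ends in an upturned lip, its top 15 mm above the bar's axis. Origin: on the bar's axis, midway between rail and lip (30 mm from each), 210 mm above the table. Holds one thing
- hook_4: free hook on the rail: a level round steel bar, 10 mm diameter, 60 mm long, that points along its -x axis (to the robot) and ends in an upturned lip, its top 15 mm above the bar's axis. Origin: on the bar's axis, midway between rail and lip (30 mm from each), 210 mm above the table. Holds one thing
- hook_5: free hook on the rail: a level round steel bar, 10 mm diameter, 60 mm long, that points along its -x axis (to the robot) and ends in an upturned lip, its top 15 mm above the bar's axis. Origin: on the bar's axis, midway between rail and lip (30 mm from each), 210 mm above the table. Holds one thing
- taken_1: hook like the others but already in use: a wooden-handled steel smoothing trowel 64 mm wide hangs fixed on it, reaching from 65 mm above to 120 mm below the bar. Origin as for the free hooks.
- taken_2: hook like the others but already in use: a wooden-handled steel smoothing trowel 64 mm wide hangs fixed on it, reaching from 65 mm above to 120 mm below the bar. Origin as for the free hooks.
- cup_1: loose plain white cup, one of three alike, mouth up, 90 mm high, 90 mm across the rim (82 mm inside), narrowing to the foot, walls 4 mm, inner floor about 5 mm above the table; origin at the centre of its underside, z up. The cup inside the wash fence is the used one; the others are clean.
- cup_2: loose plain white cup, one of three alike, mouth up, 90 mm high, 90 mm across the rim (82 mm inside), narrowing to the foot, walls 4 mm, inner floor about 5 mm above the table; origin at the centre of its underside, z up. The cup inside the wash fence is the used one; the others are clean.
- cup_3: loose plain white cup, one of three alike, mouth up, 90 mm high, 90 mm across the rim (82 mm inside), narrowing to the foot, walls 4 mm, inner floor about 5 mm above the table; origin at the centre of its underside, z up. The cup inside the wash fence is the used one; the others are clean.
- stamp_1: clay stamp standing on its face; may be absent. 0.13 kg. Dark wood face block square, 50 x 50 mm, 16 mm thick; upright flat pale wooden handle 10 mm thick (x), 42 mm wide (y), 111 mm high in all; grip: top 50 mm, 28 mm wide in the top 36. Slot 24 mm wide, 30 mm high, through along x. Origin: centre of the slot, 46 mm above the underside, 65 mm below the top; z up. Reversible
- stamp_2: clay stamp standing on its face; may be absent. 0.13 kg. Dark wood face block a plain round disc, 54 mm across, 16 mm thick; upright flat pale wooden handle 10 mm thick (x), 42 mm wide (y), 111 mm high in all; grip: top 50 mm, 28 mm wide in the top 36. Slot 24 mm wide, 30 mm high, through along x. Origin: centre of the slot, 46 mm above the underside, 65 mm below the top; z up. Reversible
- stamp_3: clay stamp standing on its face; may be absent. 0.13 kg. Dark wood face block oblong, 44 mm (x) by 60 mm (y), 16 mm thick; upright flat pale wooden handle 10 mm thick (x), 42 mm wide (y), 111 mm high in all; grip: top 50 mm, 28 mm wide in the top 36. Slot 24 mm wide, 30 mm high, through along x. Origin: centre of the slot, 46 mm above the underside, 65 mm below the top; z up. Reversible
- stamp_4: clay stamp standing on its face; may be absent. 0.13 kg. Dark wood face block a cone-edged disc, 56 mm across, 16 mm thick; upright flat pale wooden handle 10 mm thick (x), 42 mm wide (y), 111 mm high in all; grip: top 50 mm, 28 mm wide in the top 36. Slot 24 mm wide, 30 mm high, through along x. Origin: centre of the slot, 46 mm above the underside, 65 mm below the top; z up. Reversible
- pigment_pot_1: loose bystander: pigment pot with screw cap, 42 mm diameter, 56 mm high; origin at the centre of its underside
- pigment_pot_2: loose bystander: pigment pot with screw cap, 42 mm diameter, 56 mm high; origin at the centre of its underside
Mind the look-alikes: they are no part of the job. What is shaped like the brush but orange is not meant. What is shaped like the cup_2 but orange is not meant.

How it is judged:
On the way, in this order (a step that is already met when the one before it is completed fails the run):
1. the brush's end is down at the floor of the cup in the fence (within about 15 mm of it) (((horizontal distance between cup_1 and wash_fence below 0.03 m and horizontal distance between brush and cup_1 below 0.032 m and z of brush in the frame of cup_1 between -0.01 and 0.02 m and angle between brush's own z axis and vertical below 0.35 rad) or (horizontal distance between cup_2 and wash_fence below 0.03 m and horizontal distance between brush and cup_2 below 0.032 m and z of brush in the frame of cup_2 between -0.01 and 0.02 m and angle between brush's own z axis and vertical below 0.35 rad) or (horizontal distance between cup_3 and wash_fence below 0.03 m and horizontal distance between brush and cup_3 below 0.032 m and z of brush in the frame of cup_3 between -0.01 and 0.02 m and angle between brush's own z axis and vertical below 0.35 rad))), for 0.1 s.
2. the brush is drawn up 45 mm or more from there, its end still inside the cup (((horizontal distance between cup_1 and wash_fence below 0.03 m and horizontal distance between brush and cup_1 below 0.032 m and z of brush in the frame of cup_1 between 0.048 and 0.088 m and angle between brush's own z axis and vertical below 0.35 rad) or (horizontal distance between cup_2 and wash_fence below 0.03 m and horizontal distance between brush and cup_2 below 0.032 m and z of brush in the frame of cup_2 between 0.048 and 0.088 m and angle between brush's own z axis and vertical below 0.35 rad) or (horizontal distance between cup_3 and wash_fence below 0.03 m and horizontal distance between brush and cup_3 below 0.032 m and z of brush in the frame of cup_3 between 0.048 and 0.088 m and angle between brush's own z axis and vertical below 0.35 rad))), for 0.05 s.
3. the brush's end is down at the cup's floor again (((horizontal distance between cup_1 and wash_fence below 0.03 m and horizontal distance between brush and cup_1 below 0.032 m and z of brush in the frame of cup_1 between -0.01 and 0.02 m and angle between brush's own z axis and vertical below 0.35 rad) or (horizontal distance between cup_2 and wash_fence below 0.03 m and horizontal distance between brush and cup_2 below 0.032 m and z of brush in the frame of cup_2 between -0.01 and 0.02 m and angle between brush's own z axis and vertical below 0.35 rad) or (horizontal distance between cup_3 and wash_fence below 0.03 m and horizontal distance between brush and cup_3 below 0.032 m and z of brush in the frame of cup_3 between -0.01 and 0.02 m and angle between brush's own z axis and vertical below 0.35 rad))), for 0.1 s.
At the end, for the whole second after the job is handed in: the brush hangs on the free hook above the drip tray, every stamp present on another free hook, one to a hook (slot centre within 12 mm of the bar sideways, 3 to 18 mm below its axis, between rail and lip), within 0.35 rad of upright, at rest; cups upright, the used one still in the fence (((x of brush_eye in the frame of hook_1 between -0.028 and 0.028 m and y of brush_eye in the frame of hook_1 between -0.012 and 0.012 m and z of brush_eye in the frame of hook_1 between -0.018 and -0.003 m) or (x of brush_eye in the frame of hook_2 between -0.028 and 0.028 m and y of brush_eye in the frame of hook_2 between -0.012 and 0.012 m and z of brush_eye in the frame of hook_2 between -0.018 and -0.003 m) or (x of brush_eye in the frame of hook_3 between -0.028 and 0.028 m and y of brush_eye in the frame of hook_3 between -0.012 and 0.012 m and z of brush_eye in the frame of hook_3 between -0.018 and -0.003 m) or (x of brush_eye in the frame of hook_4 between -0.028 and 0.028 m and y of brush_eye in the frame of hook_4 between -0.012 and 0.012 m and z of brush_eye in the frame of hook_4 between -0.018 and -0.003 m) or (x of brush_eye in the frame of hook_5 between -0.028 and 0.028 m and y of brush_eye in the frame of hook_5 between -0.012 and 0.012 m and z of brush_eye in the frame of hook_5 between -0.018 and -0.003 m)) and angle between each of brush, stamp_1, stamp_2, stamp_3, stamp_4's own z axis and vertical below 0.35 rad and linear speed of each of brush, stamp_1, stamp_2, stamp_3, stamp_4 below 0.05 m/s and horizontal distance between brush_eye and drip_tray below 0.035 m and ((x of stamp_1 in the frame of hook_1 between -0.028 and 0.028 m and y of stamp_1 in the frame of hook_1 between -0.012 and 0.012 m and z of stamp_1 in the frame of hook_1 between -0.018 and -0.003 m) or (x of stamp_1 in the frame of hook_2 between -0.028 and 0.028 m and y of stamp_1 in the frame of hook_2 between -0.012 and 0.012 m and z of stamp_1 in the frame of hook_2 between -0.018 and -0.003 m) or (x of stamp_1 in the frame of hook_3 between -0.028 and 0.028 m and y of stamp_1 in the frame of hook_3 between -0.012 and 0.012 m and z of stamp_1 in the frame of hook_3 between -0.018 and -0.003 m) or (x of stamp_1 in the frame of hook_4 between -0.028 and 0.028 m and y of stamp_1 in the frame of hook_4 between -0.012 and 0.012 m and z of stamp_1 in the frame of hook_4 between -0.018 and -0.003 m) or (x of stamp_1 in the frame of hook_5 between -0.028 and 0.028 m and y of stamp_1 in the frame of hook_5 between -0.012 and 0.012 m and z of stamp_1 in the frame of hook_5 between -0.018 and -0.003 m)) and ((x of stamp_2 in the frame of hook_1 between -0.028 and 0.028 m and y of stamp_2 in the frame of hook_1 between -0.012 and 0.012 m and z of stamp_2 in the frame of hook_1 between -0.018 and -0.003 m) or (x of stamp_2 in the frame of hook_2 between -0.028 and 0.028 m and y of stamp_2 in the frame of hook_2 between -0.012 and 0.012 m and z of stamp_2 in the frame of hook_2 between -0.018 and -0.003 m) or (x of stamp_2 in the frame of hook_3 between -0.028 and 0.028 m and y of stamp_2 in the frame of hook_3 between -0.012 and 0.012 m and z of stamp_2 in the frame of hook_3 between -0.018 and -0.003 m) or (x of stamp_2 in the frame of hook_4 between -0.028 and 0.028 m and y of stamp_2 in the frame of hook_4 between -0.012 and 0.012 m and z of stamp_2 in the frame of hook_4 between -0.018 and -0.003 m) or (x of stamp_2 in the frame of hook_5 between -0.028 and 0.028 m and y of stamp_2 in the frame of hook_5 between -0.012 and 0.012 m and z of stamp_2 in the frame of hook_5 between -0.018 and -0.003 m)) and ((x of stamp_3 in the frame of hook_1 between -0.028 and 0.028 m and y of stamp_3 in the frame of hook_1 between -0.012 and 0.012 m and z of stamp_3 in the frame of hook_1 between -0.018 and -0.003 m) or (x of stamp_3 in the frame of hook_2 between -0.028 and 0.028 m and y of stamp_3 in the frame of hook_2 between -0.012 and 0.012 m and z of stamp_3 in the frame of hook_2 between -0.018 and -0.003 m) or (x of stamp_3 in the frame of hook_3 between -0.028 and 0.028 m and y of stamp_3 in the frame of hook_3 between -0.012 and 0.012 m and z of stamp_3 in the frame of hook_3 between -0.018 and -0.003 m) or (x of stamp_3 in the frame of hook_4 between -0.028 and 0.028 m and y of stamp_3 in the frame of hook_4 between -0.012 and 0.012 m and z of stamp_3 in the frame of hook_4 between -0.018 and -0.003 m) or (x of stamp_3 in the frame of hook_5 between -0.028 and 0.028 m and y of stamp_3 in the frame of hook_5 between -0.012 and 0.012 m and z of stamp_3 in the frame of hook_5 between -0.018 and -0.003 m)) and ((x of stamp_4 in the frame of hook_1 between -0.028 and 0.028 m and y of stamp_4 in the frame of hook_1 between -0.012 and 0.012 m and z of stamp_4 in the frame of hook_1 between -0.018 and -0.003 m) or (x of stamp_4 in the frame of hook_2 between -0.028 and 0.028 m and y of stamp_4 in the frame of hook_2 between -0.012 and 0.012 m and z of stamp_4 in the frame of hook_2 between -0.018 and -0.003 m) or (x of stamp_4 in the frame of hook_3 between -0.028 and 0.028 m and y of stamp_4 in the frame of hook_3 between -0.012 and 0.012 m and z of stamp_4 in the frame of hook_3 between -0.018 and -0.003 m) or (x of stamp_4 in the frame of hook_4 between -0.028 and 0.028 m and y of stamp_4 in the frame of hook_4 between -0.012 and 0.012 m and z of stamp_4 in the frame of hook_4 between -0.018 and -0.003 m) or (x of stamp_4 in the frame of hook_5 between -0.028 and 0.028 m and y of stamp_4 in the frame of hook_5 between -0.012 and 0.012 m and z of stamp_4 in the frame of hook_5 between -0.018 and -0.003 m)) and angle between each of cup_1, cup_2, cup_3's own z axis and vertical below 0.3 rad and horizontal distance between any of cup_1, cup_2, cup_3 and wash_fence below 0.03 m and horizontal distance between brush_eye and stamp_1 above 0.05 m and horizontal distance between each of brush_eye, stamp_1 and stamp_2 above 0.05 m and horizontal distance between each of brush_eye, stamp_1, stamp_2 and stamp_3 above 0.05 m and horizontal distance between each of brush_eye, stamp_1, stamp_2, stamp_3 and stamp_4 above 0.05 m); the robot touches nothing.
It fails at once if the brush is put into a clean cup ((not (horizontal distance between cup_1 and wash_fence below 0.045 m) and horizontal distance between brush and cup_1 below 0.045 m and z of brush in the frame of cup_1 between -0.02 and 0.075 m) or (not (horizontal distance between cup_2 and wash_fence below 0.045 m) and horizontal distance between brush and cup_2 below 0.045 m and z of brush in the frame of cup_2 between -0.02 and 0.075 m) or (not (horizontal distance between cup_3 and wash_fence below 0.045 m) and horizontal distance between brush and cup_3 below 0.045 m and z of brush in the frame of cup_3 between -0.02 and 0.075 m)).
It fails at once if a cup is tipped over (angle between any of cup_1, cup_2, cup_3's own z axis and vertical above 0.6 rad).
It fails at once if a clean cup is shifted by more than 30 mm ((not (horizontal distance between cup_1 and wash_fence below 0.045 m) and distance of cup_1 from where it was at the start of the episode above 0.03 m) or (not (horizontal distance between cup_2 and wash_fence below 0.045 m) and distance of cup_2 from where it was at the start of the episode above 0.03 m) or (not (horizontal distance between cup_3 and wash_fence below 0.045 m) and distance of cup_3 from where it was at the start of the episode above 0.03 m)).
It fails at once if a pigment pot is shifted by more than 30 mm (distance of any of pigment_pot_1, pigment_pot_2 from where it was at the start of the episode above 0.03 m).
Of stamp_1, stamp_2, stamp_3, stamp_4 only 3 to 4 are there at a start; the rules pass over those that are not, and their reading is None.
At some moment in a run one of stamp_1, stamp_2, stamp_3, stamp_4 may be knocked a few centimetres aside while the robot is not near it.
It also fails if it takes over 210 s, if anything falls off the work surface, if the arm or the gripper's body presses on something with over 40 N, if the wrist force passes 120 N, or if a joint passes its speed limit or range.

## Working session

There is one attempt and no reset: what is moved stays moved. The work goes in short steps, each a Python script; the robot and the scene stay as the last script left them, time stands still between calls to the robot, and variables do not carry over. Pictures are saved under pics/ and viewed, at most 14 in all, crops included, and the job is handed in when it is done.

```bash
mkdir -p pics; ls
cat > h.py <<'E'
import numpy as np, cv2
from workcell import robot, eoat, planner, viewer, job, monitor
def cap(n):
    c=viewer.capture(n); np.savez(f'pics/{n}.npz',**{k:np.asarray(v) for k,v in c.items()})
    return c
def ray(c,u,v):
    M=np.asarray(c['cam_to_world']); f=192/np.tan(np.radians(float(c['fov_y']))/2)
    d=M[:3,:3]@np.array([(u-c['cx'])/f,(v-c['cy'])/f,1.]); return M[:3,3],d
def onz(c,u,v,z):
    o,d=ray(c,u,v); return o+d*(z-o[2])/d[2]
def proj(c,p):
    M=np.asarray(c['cam_to_world']); f=192/np.tan(np.radians(float(c['fov_y']))/2)
    q=M[:3,:3].T@(np.asarray(p)-M[:3,3]); return np.array([float(c['cx'])+f*q[0]/q[2],float(c['cy'])+f*q[1]/q[2]])
def tri(c1,p1,c2,p2):
    o1,d1=ray(c1,*p1);o2,d2=ray(c2,*p2)
    d1=d1/np.linalg.norm(d1);d2=d2/np.linalg.norm(d2)
    t=np.linalg.lstsq(np.stack([d1,-d2],1),o2-o1,rcond=None)[0]
    a=o1+d1*t[0];b=o2+d2*t[1]; return (a+b)/2,np.linalg.norm(a-b)
def save(c,name,box=None,s=1):
    im=c['pixels'][...,::-1]
    if box: x0,y0,x1,y1=box; im=im[y0:y1,x0:x1]
    cv2.imwrite(f'pics/{name}.png',cv2.resize(np.ascontiguousarray(im),None,fx=s,fy=s,interpolation=cv2.INTER_CUBIC))
def load(n): return dict(np.load(f'pics/{n}.npz'))
E
python3 - <<'E'
from h import *
for n in ('side','top'):
    c=cap(n); save(c,n+'0',s=1.5); print(n,c['fov_y'],c['cx'],c['cy'],np.round(c['cam_to_world'],3).tolist())
print(monitor.current_ee_rot(),monitor.current_clock())
E
```

```text
pics
side 51.77464926972121 251.7924120761099 195.9324075247866 [[0.999, 0.028, -0.036, 0.527], [0.043, -0.328, 0.944, -1.131], [0.014, -0.944, -0.329, 0.555], [0.0, 0.0, 0.0, 1.0]]
top 56.46862838619631 257.88408291322344 189.40172453242087 [[0.002, -0.983, 0.181, 0.34], [-1.0, -0.003, -0.01, -0.01], [0.011, -0.181, -0.983, 1.09], [0.0, 0.0, 0.0, 1.0]]
[ 9.89596798e-01  1.43867708e-01 -3.88052751e-05 -5.07604708e-04] 0.1
```

View pics/side0.png

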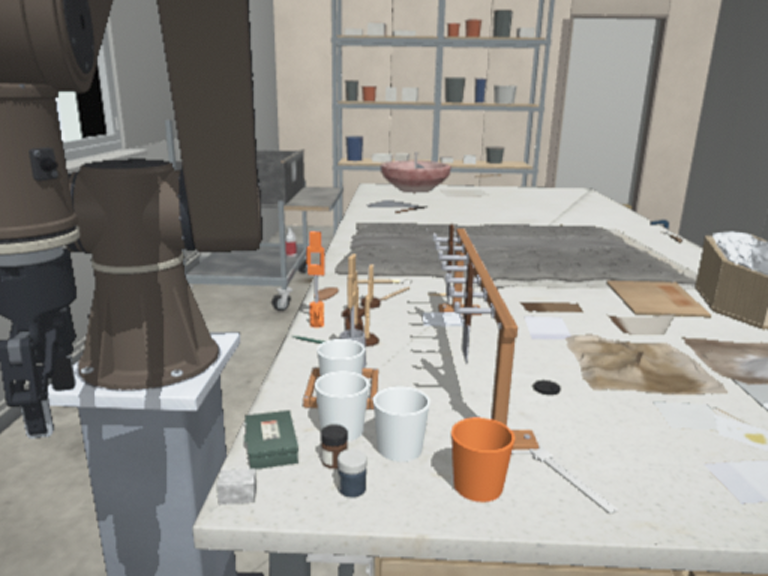

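View pics/top0.png

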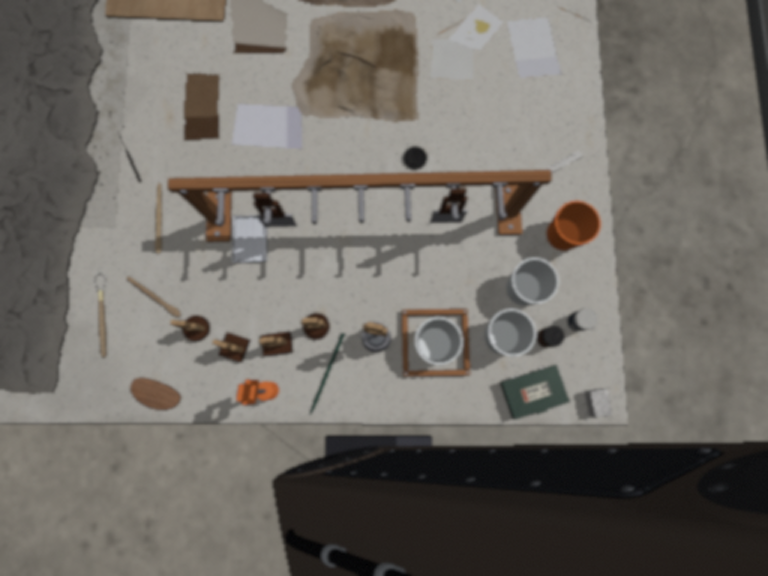

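Top view (1.5x): the rack runs along the top, with hooks at u≈220, 313, 360, 407 and 500 free and 268 and 455 taken by trowels. The tray is at (248,240), which projects to under the leftmost hook. The fence and used cup are at (437,342). Wooden brush candidates are (375,335), wood in the steel pot, and (257,392), which is orange and so not meant. The four stamps are at (195,327), (234,346), (276,343) and (315,325). I'll enlarge to confirm and measure.

Run:
```python
from h import *
t=load('top');s=load('side')
save(t,'t1',(108,195,308,275),4); save(s,'s1',(190,145,310,235),6); save(t,'t2',(105,105,375,195),2.9)
```

```text
(no output)
```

View pics/t1.png

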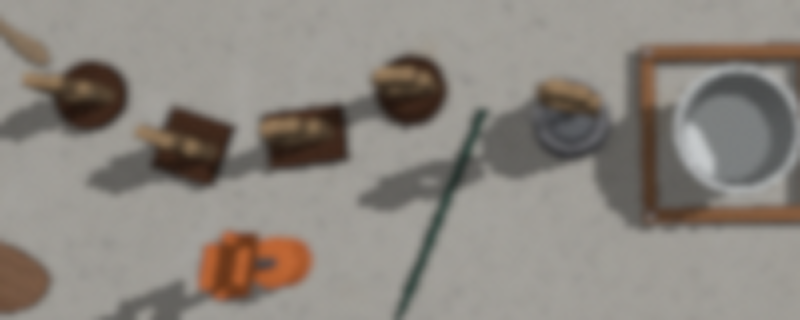

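View pics/s1.png

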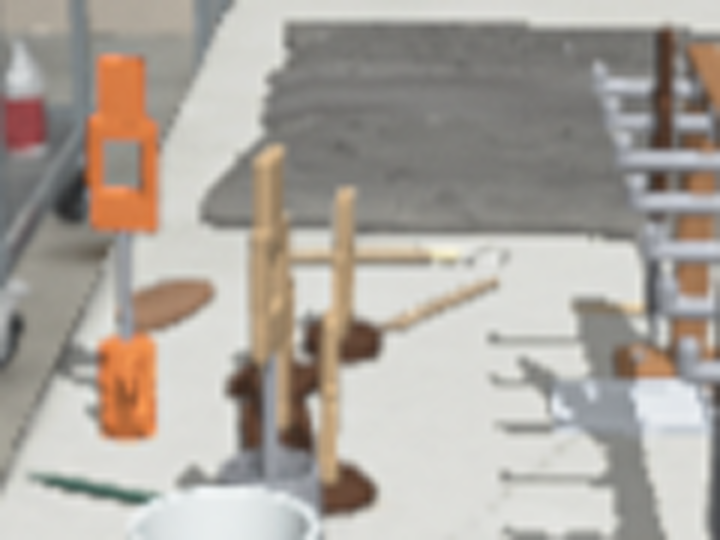

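View pics/t2.png

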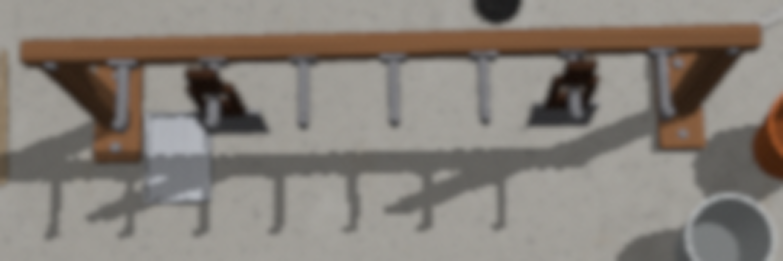

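Crops: t1 shows the disc stamp A at (90,95), square B at (193,145), oblong C at (305,135) and disc D at (410,90). The wood-handled brush stands in the steel pot at (570,97). The orange one at (250,265) is the decoy. The used cup's rim is at (738,130), inside the fence. In t2 the hook tips are at (122,127), (303,125), (395,123), (485,121) and (668,115), and the tray is at (178,157). Next I fit the poses.

```bash
cat > fit.py <<'E'
from h import *
from scipy.optimize import minimize
S=4
def box(x0,x1,y0,y1,z0,z1): return np.array([[x,y,z] for x in(x0,x1) for y in(y0,y1) for z in(z0,z1)])
def disc(r0,r1,z0,z1):
    a=np.linspace(0,2*np.pi,24,endpoint=False); return np.concatenate([np.c_[r0*np.cos(a),r0*np.sin(a),0*a+z0],np.c_[r1*np.cos(a),r1*np.sin(a),0*a+z1]])
H=[box(-.005,.005,-.021,.021,.016,.075),box(-.005,.005,-.014,.014,.075,.111)]
BL={'sq':[box(-.025,.025,-.025,.025,0,.016)],'ob':[box(-.022,.022,-.03,.03,0,.016)],'rd':[disc(.027,.027,0,.016)]}
HB=[box(-.005,.005,-.021,.021,.134,.203),box(-.005,.005,-.014,.014,.203,.239)]
def render(c,parts,p,org,shape):
    R=np.array([[np.cos(p[2]),-np.sin(p[2]),0],[np.sin(p[2]),np.cos(p[2]),0],[0,0,1]])
    m=np.zeros(shape,np.uint8)
    for q in parts:
        P=np.array([proj(c,R@v+[p[0],p[1],0]) for v in q]); P=((P+.5-org)*S-.5)
        cv2.fillConvexPoly(m,cv2.convexHull(np.round(P*16).astype(np.int32)),255,cv2.LINE_AA,4)
    return cv2.GaussianBlur(m/255.,(0,0),S*.6)
def fit(c,kind,p0,rad=32):
    u,v=proj(c,[p0[0],p0[1],.19 if kind=='br' else .05]).round().astype(int); 
    im=c['pixels'][v-rad:v+rad,u-rad:u+rad].astype(np.float32)
    f=cv2.resize(im[...,0]-im[...,2],None,fx=S,fy=S,interpolation=cv2.INTER_LINEAR)
    f2=cv2.resize(im.sum(2)/3,None,fx=S,fy=S); org=np.array([u-rad,v-rad])
    # ignore far stuff
    yy,xx=np.mgrid[:f.shape[0],:f.shape[1]]
    hd=HB if kind=='br' else H
    init=render(c,hd+BL.get(kind,[]),p0,org,f.shape)
    w=cv2.dilate((init>.1).astype(np.uint8),np.ones((33,33)))>0
    if kind=='br': w=cv2.dilate((init>.1).astype(np.uint8),np.ones((41,41)))>0
    def cost(p):
        mh=render(c,hd,p,org,f.shape); A=[np.ones(f.shape),mh]
        if kind in BL: A.append(render(c,BL[kind],p,org,f.shape)*(1-mh))
        A=np.stack([a[w] for a in A],1); r=f[w]; x=np.linalg.lstsq(A,r,rcond=None)[0]
        return np.mean((A@x-r)**2)
    best=None
    for dy in np.radians([-60,-40,-20,0,20,40,60,90]):
        s=np.array([p0[0],p0[1],dy]); X=np.array([s,s+[.006,0,0],s+[0,.006,0],s+[0,0,.2]])
        r=minimize(cost,s,method='Nelder-Mead',options=dict(initial_simplex=X,maxfev=90,xatol=5e-4))
        if best is None or r.fun<best.fun: best=r
    return best
E
cat > m.py <<'E'
from fit import *
import sys
t=load('top');s=load('side')
tt=lambda u,v,z:onz(t,108+u/4-.375,195+v/4-.375,z)
t2=lambda u,v,z:onz(t,105+u/2.9-.33,105+v/2.9-.33,z)
print('cup',tt(738,130,.09),'fence',t2(0,0,0)*0, 'fence corner TL,BL', tt(650,52,.02),tt(650,214,.02))
for q in [(122,127),(303,125),(395,123),(485,121),(668,115)]: print('tip',t2(*q,.218).round(4))
for q in [(122,64),(303,60),(393,58),(484,57),(660,54)]: print('root',t2(*q,.21).round(4))
print('tray',t2(178,157,.008).round(4))
print('rail top-back ends',t2(22,41,.22),t2(760,27,.22))
print('cups',onz(t,533/1.5,281/1.5,.09),onz(t,511/1.5,332/1.5,.09))
print('brush top tri',tri(t,(108+565/4,195+87/4),s,(190+270/6,145+152/6)),'D',tri(t,(108+400/4-1,195+73/4),s,(190+345/6,145+190/6)))
for n,k,u,v in [('A','rd',90,95),('B','sq',193,145),('C','ob',305,135),('D','rd',410,90)]:
    p=tt(u,v,.012); r=fit(t,k,[p[0],p[1],0]); print(n,p.round(4),r.x.round(4),np.degrees(r.x[2]).round(1),r.fun)
p=tt(565,95,.19); r=fit(t,'br',[p[0],p[1],0]); print('br',p.round(4),r.x.round(4),np.degrees(r.x[2]).round(1),r.fun,'pot',tt(572,122,.07))
E
python3 m.py
```

```text
cup [ 0.41749923 -0.11613061  0.09      ] fence [0. 0. 0.] fence corner TL,BL [ 0.48143465 -0.05804115  0.02      ] [ 0.36084696 -0.05748564  0.02      ]
tip [0.6049 0.2619 0.218 ]
tip [0.6075 0.1046 0.218 ]
tip [0.6097 0.0243 0.218 ]
tip [ 0.6119 -0.0544  0.218 ]
tip [ 0.6181 -0.2152  0.218 ]
root [0.6655 0.2678 0.21  ]
root [0.6701 0.1072 0.21  ]
root [0.6724 0.027  0.21  ]
root [ 0.6738 -0.0543  0.21  ]
root [ 0.6775 -0.212   0.21  ]
tray [0.6354 0.2654 0.008 ]
rail top-back ends [0.68259138 0.35370928 0.22      ] [ 0.69953329 -0.29994707  0.22      ]
cups [ 0.53130527 -0.2986524   0.09      ] [ 0.43403682 -0.25272652  0.09      ]
brush top tri (array([0.43142779, 0.00184676, 0.23930978]), np.float64(0.002076176769559778)) D (array([0.45449715, 0.11054059, 0.18728579]), np.float64(0.019918796997323653))
A [0.4486 0.3634 0.012 ] [ 0.45    0.3628 -0.1346] -7.7 34.38972113019983
B [0.4114 0.2841 0.012 ] [ 0.4116  0.2855 -0.2857] -16.4 21.893268781940378
C [0.419  0.2007 0.012 ] [0.4199 0.1994 0.11  ] 6.3 22.95391768803585
D [0.4531 0.123  0.012 ] [ 0.4562  0.1211 -0.0166] -0.9 16.329447352869916
br [0.4315 0.0033 0.19  ] [ 0.4321  0.0011 -0.2192] -12.6 42.053383323283434 pot [4.24444777e-01 7.14669782e-06 7.00000000e-02]
```

```bash
cat > act.py <<'E'
from h import *
def quat(psi):   # tool down, closing line along (cos psi, sin psi)
    best=None; j=np.array(monitor.current_joint_pos())
    for k in (1,-1):
        a=(psi+k*np.pi/2)/2; q=[np.cos(a),np.sin(a),0,0]
        s=planner.ik([.52,.05,.35],q)
        if s is None: continue
        c=abs(s[5])
        if best is None or c<best[0]: best=(c,q)
    return best[1]
G=.034; RY=.0255
def hook(k): return np.array([.642-.00204*k,.0262+.08*k,.21])
def st(*a): print(*a,'t=%.1f'%monitor.current_clock(),np.round(monitor.current_tool_pos(),4),'F',np.round(monitor.current_contact_force(),1),'open %.4f'%monitor.current_opening(),'g %.0f'%monitor.current_grip_force())
def L(x,y,z,feed=.15,sf=None): return robot.move_linear([x,y,z],None,feed,sf)
def R(x,y,z,q): robot.reach([x,y,z],q)
def pick(x,y,psi,eye,zhi,squeeze=50):
    q=quat(psi); eoat.open_jaws(); R(x,y,zhi,q); st('above')
    hit=L(x,y,eye+G,.12,12); st('down',hit)
    eoat.grasp(squeeze); st('gripped')
def hang(k,zhi,dy=0.,dz=0.):
    # dy: slot centre offset from tool centre along rack y; dz: extra tcp height
    q=quat(RY); h=hook(k); e=np.array([np.cos(RY),np.sin(RY)]); n=np.array([-e[1],e[0]])
    pre=h[:2]-.085*e-dy*n; at=h[:2]-.003*e-dy*n; g=G+dz
    R(*pre,zhi,q); L(*pre,.215+g,.15); st('pre')
    hit=L(*at,.215+g,.08,10); st('in',hit)
    if hit: return False
    hit=L(*at,.1985+g,.03,8); st('low',hit)
    return True
def letgo():
    eoat.open_jaws(); p=monitor.current_tool_pos(); L(p[0],p[1],p[2]+.1,.12); st('free')
E
python3 - <<'E'
from act import *
t=load('top');s=load('side')
for x,y in [(.4562,.1211),(.4199,.1994)]:
    for z in (.0,.111): print(((proj(s,[x,y,z])-[190,145])*6).round())
for p,psi in [([.43,.001,.208],-.22),([.43,.001,.42],-.22),([.4175,-.116,.214],-.22),([.4175,-.116,.4],-.22),([.41,.285,.08],-.29),([.45,.363,.08],-.13)]:
    print(p,np.round(planner.ik(p,quat(psi)),2))
for k in (3,-3): print(np.round(planner.ik(hook(k)+[0,0,.04],quat(RY)),2))
R(.45,0,.42,quat(-.22)); st('ready')
pick(.430,.0015,-.22,.174,.34)
E
```

```text
[328. 499.]
[330. 318.]
[276. 445.]
[277. 272.]
[0.43, 0.001, 0.208] [-0.07  0.2   2.1  -0.    0.84  0.15]
[0.43, 0.001, 0.42] [-0.07  0.    1.78 -0.    1.36  0.15]
[0.4175, -0.116, 0.214] [-0.34  0.2   2.09 -0.    0.85 -0.12]
[0.4175, -0.116, 0.4] [-0.34  0.02  1.81 -0.    1.32 -0.12]
[0.41, 0.285, 0.08] [ 0.55  0.5   2.07 -0.    0.57  0.84]
[0.45, 0.363, 0.08] [ 0.63  0.57  1.89 -0.    0.68  0.76]
[ 0.35  0.52  1.48 -0.    1.14  0.33]
[-0.36  0.51  1.49 -0.    1.14 -0.39]
ready t=2.6 [ 0.4501 -0.0005  0.4198] F [-0.4 -0.4 -0.3] open 0.0855 g 0
above t=3.2 [0.4303 0.0014 0.3407] F [ 1.3 -0.6  0.4] open 0.0857 g 0
down False t=4.5 [0.4305 0.0014 0.2086] F [1.2 0.3 0.2] open 0.0857 g 0
gripped t=5.2 [0.4302 0.0015 0.2081] F [0.6 0.1 3.7] open 0.0094 g 49
```

Brush gripped at 9.4 mm opening. Next I scrub the cup.

Run:
```python
from act import *
L(.43,.0015,.355,.15); st('lift')
L(.4185,-.117,.355,.15)
c=cap('side'); save(c,'s2',(150,80,320,280),3.5)
```

```text
lift t=6.3 [0.4295 0.0015 0.3542] F [-0.3 -0.3 -1.3] open 0.0094 g 49
```

View pics/s2.png

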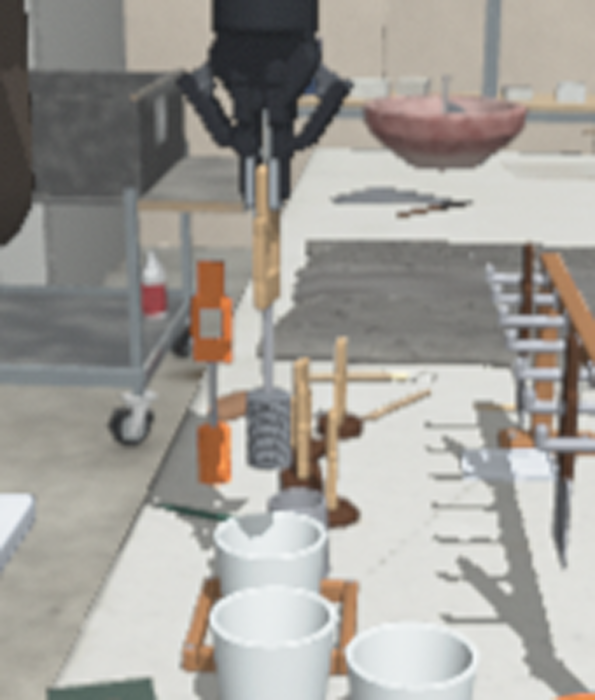

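The brush hangs straight from the gripper, with its bristle end at crop (268,467), directly over the fenced cup's rim at (270,540). I proceed with the scrub.

Run:
```python
from act import *
c=load('side'); print(((proj(c,[.4185,-.117,.151])-[150,80])*3.5).round(), ((proj(c,[.4185,-.117,.09])-[150,80])*3.5).round())
z=lambda b:b+.17+G
print(L(.4185,-.117,z(.011),.12,10)); st('down1'); robot.wait(.3)
L(.4185,-.117,z(.068),.12); st('up'); robot.wait(.2)
print(L(.4185,-.117,z(.011),.12,10)); st('down2'); robot.wait(.3)
L(.4185,-.117,.36,.15); st('out')
h=hook(3); R(.50,.05,.40,quat(RY)); st('mid')
c=cap('side'); save(c,'s3',(150,80,350,280),3)
R(.55,.265,.40,quat(RY))
print(hang(3,.40))
c=cap('side'); save(c,'s3',(180,80,330,230),4)
```

```text
[267. 464.] [268. 535.]
False
down1 t=8.6 [ 0.4189 -0.1171  0.2155] F [-0.3  0.6 -1.1] open 0.0093 g 49
up t=9.5 [ 0.4182 -0.1169  0.2716] F [-0.8  0.9 -1.2] open 0.0093 g 49
False
down2 t=10.3 [ 0.4187 -0.1171  0.2152] F [ 0.2  0.  -0.4] open 0.0092 g 49
out t=11.8 [ 0.4181 -0.1168  0.3592] F [-0.6 -0.5 -1.8] open 0.0095 g 49
mid t=12.6 [0.4997 0.0502 0.3993] F [ 0.5 -0.6  0.4] open 0.0093 g 49
pre t=14.9 [0.5514 0.2643 0.2499] F [ 0.2 -0.1 -0.4] open 0.0092 g 49
in False t=16.1 [0.6324 0.2662 0.249 ] F [-0.2 -0.2 -1.9] open 0.0094 g 49
low True t=16.6 [0.6327 0.2661 0.2338] F [-1.  -0.5  8.7] open 0.0097 g 50
True
```

View pics/s3.png

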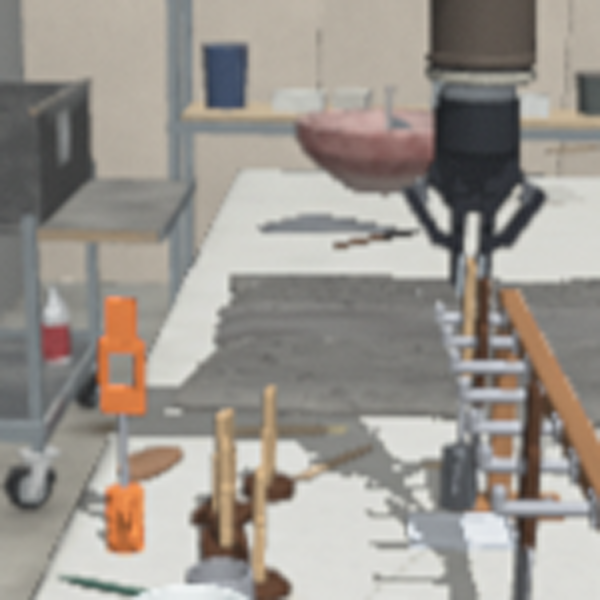

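The brush is inside the hook: contact came at TCP 0.2338 against 0.234 expected for resting on the bar. I release it, clear the view and refit the stamps.

```bash
cat > re.py <<'E'
from fit import *
def refit(t,G0):
    out={}
    for n,(k,x,y) in G0.items():
        r=fit(t,k,[x,y,0]); out[n]=r.x; print(n,r.x.round(4),np.degrees(r.x[2]).round(1),round(r.fun,1))
    return out
G0=dict(A=('rd',.45,.3628),B=('sq',.4116,.2855),C=('ob',.4199,.1994),D=('rd',.4562,.1211))
E
python3 - <<'E'
from act import *; from re_ import *
E
mv() { mv "$@"; }; command mv re.py sfit.py
python3 - <<'E'
from act import *; from sfit import *
letgo()
p=monitor.current_tool_pos(); R(.46,-.25,.45,quat(RY)); st('aside')
c=cap('top'); save(c,'t3',(100,100,310,280),3.8)
refit(c,G0)
E
```

```text
free t=18.3 [0.632  0.2658 0.3324] F [-0.5  0.4 -0.4] open 0.0852 g 0
aside t=20.3 [ 0.4605 -0.2494  0.4497] F [-0.6  0.4 -0.1] open 0.0855 g 0
A [ 0.45    0.3629 -0.1368] -7.8 43.0
B [ 0.4117  0.2855 -0.2862] -16.4 26.5
C [0.42   0.1995 0.1153] 6.6 27.3
D [ 0.4563  0.1212 -0.0241] -1.4 19.1Traceback (most recent call last):
  File "<stdin>", line 1, in <module>
  File "act.py", line 1, in <module>
    from h import *
  File "h.py", line 1, in <module>
    import numpy as np, cv2
    from numpy.__config__ import show_config
    from numpy._core._multiarray_umath import (
    from . import (
    from .fromnumeric import any
    from . import _methods, overrides
    import pickle
    import re
  File "re.py", line 1, in <module>
    from fit import *
  File "fit.py", line 2, in <module>
    from scipy.optimize import minimize
    from scipy._lib import _pep440
    from scipy._lib._testutils import PytestTester
    import inspect
    import ast
    _line_pattern = re.compile(r"(.*?(?:\r\n|\n|\r|$))")
AttributeError: module 're' has no attribute 'compile' (consider renaming 're.py' since it has the same name as the standard library module named 're' and prevents importing that standard library module)
```

View pics/t3.png

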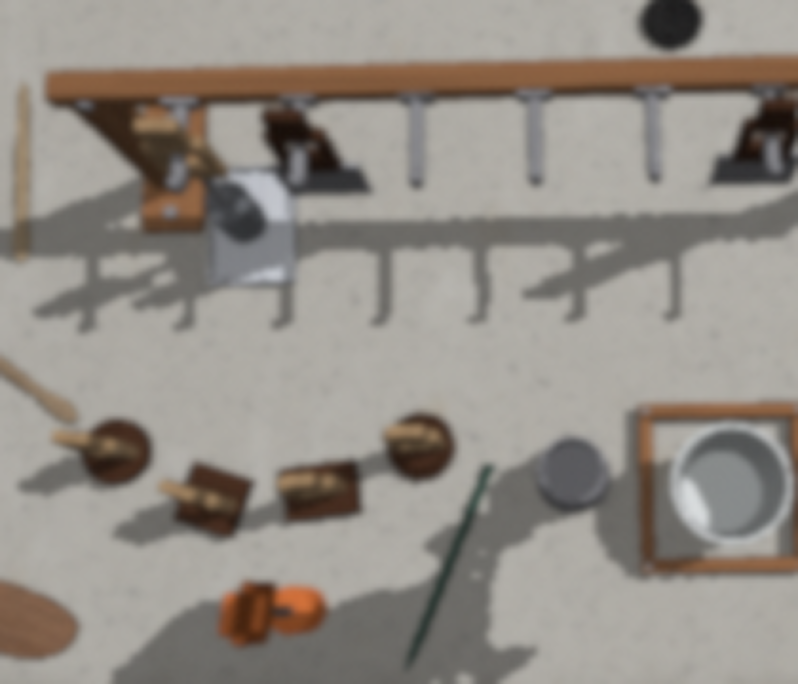

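Brush hangs over the tray (crop (165,150)) and the stamps are unmoved. Before going to B and C I check clearance to the tall orange decoy.

Run:
```python
from h import *
t=load('top');s=load('side')
s0=dict(s)
T=lambda u,v:(108+u/4-.4,195+v/4-.4); Sd=lambda u,v:(190+u/6-.4,145+v/6-.4)
print(tri(t,T(212,265),s,Sd(120,57)))
for u in (100,145): print('top edges y=.23', end=' '); 
o,d=ray(s,*Sd(145,60)); 
for uv in [(98,60),(146,60),(88,125),(158,125),(98,390),(155,390)]:
    o,d=ray(s,*Sd(*uv)); k=(.225-o[1])/d[1]; print(uv,(o+d*k).round(3))
```

```text
(array([0.32681914, 0.20770956, 0.23819211]), np.float64(0.00012480000093261404))
top edges y=.23 top edges y=.23 (98, 60) [0.311 0.225 0.232]
(146, 60) [0.339 0.225 0.233]
(88, 125) [0.304 0.225 0.192]
(158, 125) [0.346 0.225 0.194]
(98, 390) [0.306 0.225 0.024]
(155, 390) [0.341 0.225 0.025]
```

The orange decoy's edge at x≈0.346 is close behind C, so I'll take C last: grip it across its width, move it clear and regrip. I start with D.

```bash
cat > cyc.py <<'E'
from act import *; from sfit import *
def cycle(n,k,pos=None,rest=''):
    x,y,psi=pos
    pick(x,y,psi,.046,.22)
    L(x,y,.33,.15); st('lifted')
    p=monitor.current_tool_pos(); ok=hang(k,.36)
    if not ok: return False
    letgo(); p=monitor.current_tool_pos(); L(p[0],p[1],.42,.2); R(.46,-.25,.45,quat(RY))
    c=cap('top'); cap('side'); refit(c,{m:G0[m] for m in rest}); return True
E
python3 - <<'E'
from cyc import *
print(cycle('D',-3,(.4563,.1215,-.024),'ABC'))
save(load('side'),'s4',(150,100,400,290),3)
E
```

```text
above t=22.2 [0.4571 0.121  0.2205] F [ 0.  -0.1  0.8] open 0.0852 g 0
down False t=23.5 [0.4567 0.1215 0.0805] F [0.4 0.9 0.5] open 0.0852 g 0
gripped t=24.2 [0.4563 0.1215 0.08  ] F [-0.8  0.2 -0.4] open 0.0093 g 53
lifted t=26.0 [0.456  0.1214 0.3294] F [ 0.1 -0.1 -1.7] open 0.0093 g 53
pre t=28.2 [ 0.5637 -0.2159  0.2499] F [-0.1  0.4 -1.3] open 0.0092 g 53
in False t=29.4 [ 0.6447 -0.2139  0.249 ] F [ 0.2  0.  -2. ] open 0.0089 g 53
low True t=29.9 [ 0.6449 -0.2138  0.2336] F [-0.6  1.7  7.5] open 0.0094 g 54
free t=31.6 [ 0.6442 -0.2136  0.3323] F [ 0.2 -0.7 -0.7] open 0.0855 g 0
A [ 0.45    0.3628 -0.1253] -7.2 43.0
B [ 0.4116  0.2857 -0.2863] -16.4 26.6
C [0.4203 0.1989 0.1294] 7.4 26.9
True
```

View pics/s4.png

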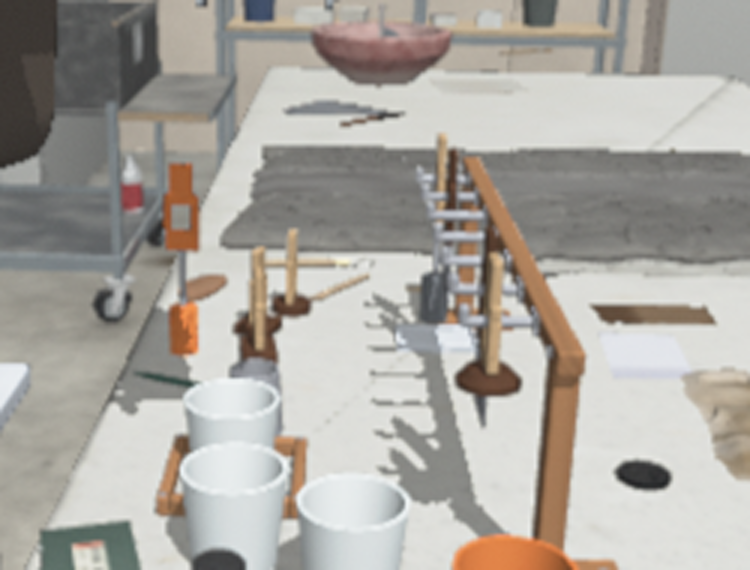

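D hangs upright on the nearest hook (crop (493,300)) and the brush hangs at the far end (435,240). A and B are next.

Run:
```python
from cyc import *
ok=cycle('A',1,(.450,.3631,-.13),'BC')
print(ok)
if ok: save(load('top'),'t4',(100,100,310,280),3)
```

```text
above t=35.6 [0.4506 0.3626 0.2203] F [-1.   0.3 -0.9] open 0.0855 g 0
down False t=37.0 [0.4504 0.3634 0.0807] F [-0.4 -0.2 -0.1] open 0.0852 g 0
gripped t=37.6 [0.4501 0.3631 0.0801] F [ 0.2 -0.4  1.5] open 0.0093 g 52
lifted t=39.5 [0.4497 0.3629 0.3292] F [-0.8 -0.5 -1.3] open 0.0095 g 52
pre t=41.4 [0.5554 0.1044 0.2497] F [ 0.1 -0.3 -0.9] open 0.0092 g 52
in False t=42.6 [0.6365 0.1061 0.249 ] F [-0.3  0.6 -1. ] open 0.0093 g 52
low True t=43.1 [0.6367 0.1061 0.2337] F [-1.7 -0.5  7.6] open 0.0093 g 53
free t=44.8 [0.636  0.106  0.3325] F [-0.2  0.3 -0.6] open 0.0856 g 0
B [ 0.4116  0.2857 -0.2859] -16.4 25.1
C [0.4203 0.1989 0.1265] 7.2 26.8
True
```

View pics/t4.png

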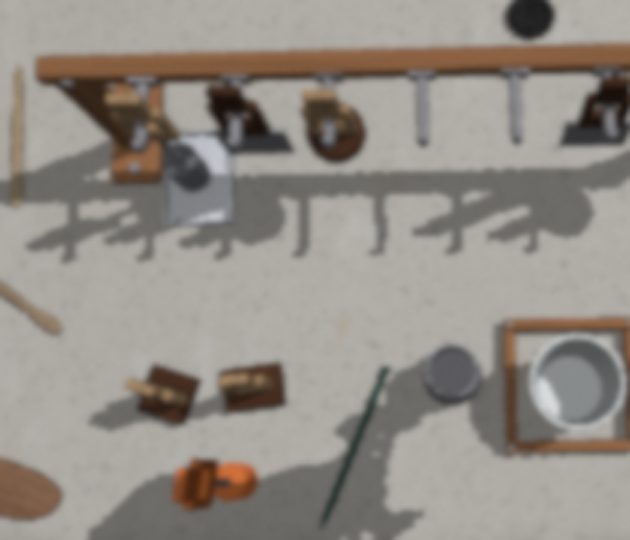

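A hangs on its hook (325,115); B and C are unmoved. Next is B, and then I relocate C with a grip across its width.

Run:
```python
from cyc import *
ok=cycle('B',0,(.4116,.2853,-.286),'C')
print(ok)
if ok:
    x,y=.4201,.1992
    pick(x,y,.115+np.pi/2,.046,.30,40)
    L(x,y,.12,.1); L(.51,.16,.12,.12); print(L(.51,.16,.0805,.05,6)); st('set')
    eoat.open_jaws(); L(.51,.16,.30,.15); R(.46,-.25,.45,quat(RY)); st('aside')
    c=cap('top'); r=refit(c,dict(C=('ob',.51,.16))); save(c,'t5',(100,100,310,280),3)
```

```text
above t=49.3 [0.4122 0.285  0.2203] F [-0.4  0.8  0.5] open 0.0856 g 0
down False t=50.6 [0.4119 0.2855 0.0805] F [-0.2 -0.2  0.9] open 0.0854 g 0
gripped t=51.3 [0.4117 0.2853 0.0801] F [-0.6 -0.5  4.9] open 0.0091 g 49
lifted t=53.1 [0.4113 0.2851 0.3293] F [-0.1  0.  -0.6] open 0.0093 g 49
pre t=55.1 [0.5575 0.0243 0.2498] F [ 0.6  0.1 -0.8] open 0.0095 g 49
in False t=56.3 [0.6386 0.0261 0.249 ] F [-0.1  0.2 -0.7] open 0.0095 g 49
low True t=56.8 [0.6388 0.0261 0.2338] F [-2.1  0.9  8.2] open 0.0091 g 50
free t=58.5 [0.6381 0.0261 0.3326] F [-0.6 -0.3 -0.5] open 0.0855 g 0
C [0.4203 0.1989 0.1266] 7.3 27.0
True
above t=62.8 [0.4204 0.1989 0.3002] F [ 0.4 -0.7  0.6] open 0.0858 g 0
down False t=64.8 [0.4204 0.1993 0.0804] F [-0.1  0.8  0.1] open 0.0857 g 0
gripped t=65.4 [0.4201 0.1992 0.08  ] F [-0.3  0.8  1.6] open 0.0276 g 43
True
set t=67.7 [0.5094 0.16   0.08  ] F [-1.5  1.  10.1] open 0.0269 g 44
aside t=72.0 [ 0.4601 -0.2496  0.4497] F [ 1.1 -0.7 -0.1] open 0.0852 g 0
C [0.5085 0.1581 0.0935] 5.4 26.6
```

View pics/t5.png

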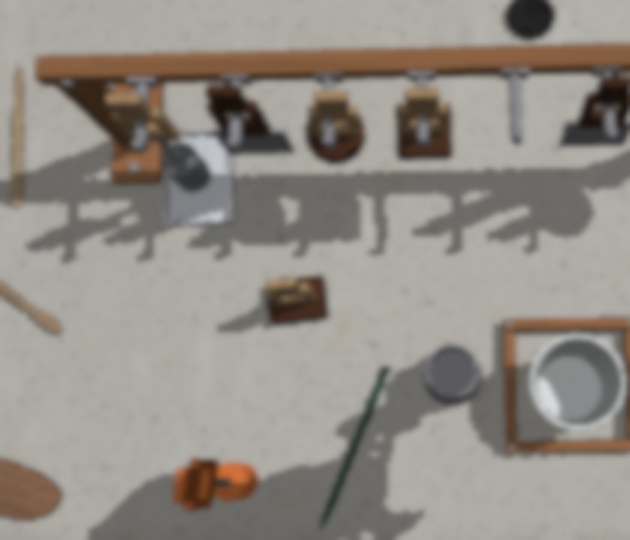

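C now stands clear at crop (295,300). I grip it across the thickness and hang it on the last hook.

Run:
```python
from cyc import *
print(cycle('C',-1,(.509,.1595,.11),''))
robot.wait(1)
c=cap('top'); save(c,'t6',(100,100,375,290),2.8); save(cap('side'),'s6',(270,110,400,240),4.5)
```

```text
above t=74.0 [0.5097 0.1589 0.2205] F [ 0.3 -0.2 -0.1] open 0.0854 g 0
down False t=75.3 [0.5094 0.1596 0.0806] F [-0.4  0.1  0.4] open 0.0854 g 0
gripped t=75.9 [0.509  0.1595 0.0801] F [-0.3 -0.7  3.2] open 0.0091 g 51
lifted t=77.8 [0.5087 0.1594 0.3293] F [ 0.1 -0.4 -2.1] open 0.0094 g 50
pre t=79.5 [ 0.5596 -0.0557  0.2498] F [ 1.   0.6 -0.4] open 0.0093 g 50
in False t=80.7 [ 0.6406 -0.0539  0.249 ] F [ 0.9  1.  -1.1] open 0.0092 g 50
low True t=81.2 [ 0.6408 -0.0539  0.2337] F [-0.6  0.6  8.8] open 0.0090 g 52
free t=82.9 [ 0.6401 -0.0538  0.3326] F [-0.3  0.6 -0.4] open 0.0851 g 0
True
```

View pics/t6.png

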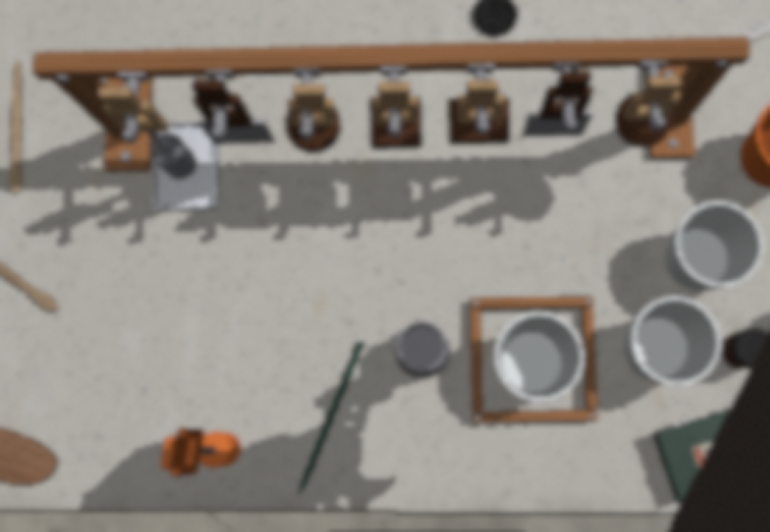

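View pics/s6.png

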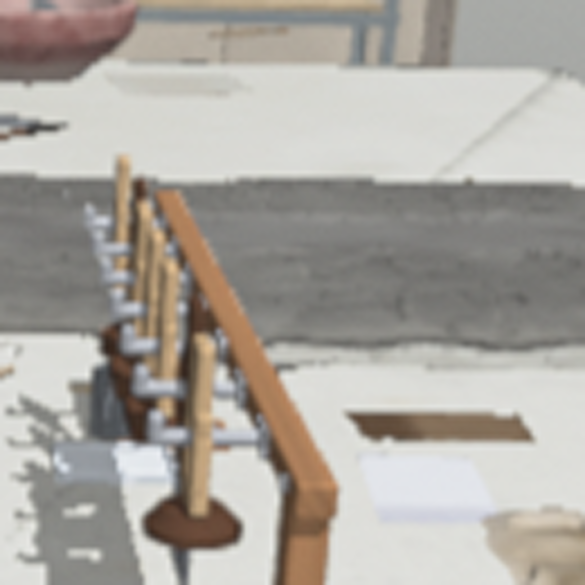

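All five hang upright, one to a hook: t6 shows them at (120,110), (310,115), (395,110), (480,110) and (655,105), with the brush over the tray. The used cup is still in the fence at (540,357), so I hand in.

```bash
python3 -c "
from workcell import job; print(job.sign_off())"
```

```text
the job is handed in; nothing more can be done
None
```

I scrubbed the used cup (down, up, down), then hung the brush on the hook above the drip tray and all four stamps on the other free hooks. The job was handed in a little after 83 s on the robot clock; `sign_off` returned no verdict.

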